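# Seat the taper adapter in the bench rotator and tap it home

### The arm

A 6-joint arm with a two-finger parallel gripper is mounted at the origin on a cart in front of the work surface, level with it; the furniture and walls round the work are solid. World frame = base frame: x ahead of the robot, y to its left, z up, the work surface at z = 0. Lengths are in mm, angles in rad, forces in N, time in s.
With the tool pointing down it reaches from about 350 to 875 mm from the base axis. Payload 4.2 kg.
Tool frame: the origin (TCP) lies midway between the tips of the shut fingers; the grasp point (between the pads) lies 19 mm behind it (arm.grasp_offset is the distance from the TCP to the grasp point, in mm); z points along the fingers, y is the line along which they close (so a half turn about z gives the same grasp; the last joint's range is limited). The gripper opens to 85 mm and grips with 20 to 120 N. Pads are 22 mm wide; open, the fingers measure 114 mm over their backs; the gripper's body (76 mm by 85 mm) begins 54 mm behind the grasp point. The pads swing forward as they close: fully open they stand 13 mm farther back than shut.
Start: joints at [-0.929, 0.385, 0.008, 0, -1.194, -0.259], TCP at [233.463, -579.736, 231.312] pointing down, gripper open.
Joint ranges: [-3.14, 3.14], [-1.21, 2.06], [-1.07, 1.41], [-3.16, 2.05], [-2.99, -0.16], [-3.1, 3.1]. Speed limits (rad/s): [2.79, 2.79, 3.14, 3.14, 3.14, 3.14].

### API

Orientations are given as a unit quaternion [x, y, z, w].
In Python, from bench import arm gives the robot as it stands. The module is installed in compiled form; this text tells all that it offers.
- The arm moves only by the tool servo_tool, never from a script. Its argument "increments" is a list of rows, each a list of 7 numbers: the opening, from 0 (shut) to 1 (fully open), then the shift along the tool's x, y, z in m, then the turn, a rotation vector about the tool's x, y, z in degrees. In form: [[grip, x, y, z, ax, ay, az], ...]. A call has 1 to 12 rows; each row is the pose to reach, as a shift and turn from the pose commanded when the call began, along the tool's axes at that moment; what a row does not reach only later rows make up. A row lasts 1/8 s, in which the tool goes at most 62.5 mm and 10.7 degrees, less where a joint would pass 70% of its speed; a pose out of reach is approached as far as the arm can. A call with a gripper value outside its range is refused whole. The fingers move at their own pace and stop on an object; the grip force is fixed at half the most. Time passes only in rows, so rows that repeat a pose let the fingers close. It gives the time, the measured TCP pose, the force, the opening and the grip force at its end, in the units of the state.
- arm.read_state(): the state, without advancing time (a new reading comes with each control period).
- arm.get_image(name): name is "side" or "top"; returns a dict with "color" (480x640x3 uint8, red, green, blue), "fx", "fy", "cx", "cy" (pixels), "k1" (the pictures are not rectified: a ray, as slopes to the right and down, at radius r is drawn at 1 + k1 r^2 times it, then the intrinsics apply), "rvec" (rotation vector, rad) and "tvec" (3), from world to camera coordinates, as OpenCV has them. Camera axes: x right, y down, z forward; pixel columns grow to the right and rows downward; lengths in mm; the calibration is good to about 2 mm. A picture is of the moment at which its call begins. There is no depth.
- arm.job_done(): hands the job in; it is judged then, once.
Trained networks look in the newest picture that a camera, given by its name, has taken for a name from the list of things; names that differ only in an ending like _2 or _b are one class to them, and where a whole thing is asked for, a point or a joint stands for the part that bears it (a point fixed in the world has none). Each returns a list of dicts, best first, with "p" (0 to 1); they miss things now and then, are a little off and sometimes report something else, mostly with a low value. They report only what shows in the picture. A call takes as long as a camera call.
- arm.look_for(camera, thing): "box" ([centre column, centre row, width, height] in pixels, round what is visible of it).
- arm.spot_point(camera, thing): "centre" ([column, row] in pixels: a listed point, or the origin of a listed thing).
The state is a dict: "clock": time; "joints": joint angles; "joint_vel": joint speeds; "joint_efforts": joint torques, N m; "position": TCP position; "ee_rot": TCP orientation; "contact_force": force on the tool from outside, world axes, zero at the start; "wrist_torque": the same for the moment, N m; "gripper_width": finger opening in mm; "grasp_force": force on a finger pad.
Only numpy, scipy, OpenCV 4.12 (cv2) and the standard library are available. Lean on these libraries where they do the work, as an engineer would, in place of code of your own. Each camera call takes 0.05 s, during which the arm holds its last target. There are 200 camera calls.

### The job

Take the blue-headed adapter from the white rack, stand its tapered shank upright in the brass taper socket on top of the grey bench rotator and let go. Then tap or press down on its head until the socket has sunk all the way and the steel flange sits flush on the hub, and move clear. Leave the red-headed adapter where it is in the rack.

Things in the scene. Friction and masses are not known exactly. Their poses are not given: they have to be found in the camera images.
- blue_adapter: Adapter to fit, 0.2 kg, z up. Origin: centre of the underside of its steel flange (46 mm wide, 6 thick). Above it a blue round head, 28 mm wide, flat top 46 mm above the origin. Below it a shank 34 mm long, tapering from 24 to 13 mm. It hangs in one of 2 holes (34 mm wide, 80 apart) of a white rack, 70 x 180 mm, top at z = 60 mm; x axis across the rack, y along it.
- red_adapter: The wrong adapter, in the rack's other hole: same flange, head size and origin, but the head is red and the shank is straight, 28 mm thick. Leave it there.
- rotator: Grey bench rotator, 110 x 120 mm, fixed. Origin: centre of its underside on the table, z up. Housing top at 44 mm; straight above the origin a round steel hub, 66 mm wide, top at 64 mm. In the hub a brass ring socket, 42 mm wide, taper bore 26 mm at the mouth and 15 mm at its open bottom; its rim is at 76 mm minus the joint taper_sleeve. The flange rests on the rim.
- taper_sleeve (a joint): Sinking of the brass socket into the hub, in m: 0 to 0.002 at the start (rim 10 to 12 mm proud of the hub), 0.012 when home (rim level with the hub, flange on the hub). Slides straight down at about 14 N and stays where pushed; the adapter's weight alone does not move it.

How it is judged:
By the outcome, as a careful person would: the job done as asked, in the order asked, and still so for the second after the job is handed in, with the robot touching nothing.
It also fails if it takes over 38 s, if anything falls off the work surface, if the arm or the gripper's body presses on something with over 40 N, if the wrist force passes 120 N, or if a joint passes its speed limit or range.

## Working session

There is one attempt and no reset: what is moved stays moved. The work goes in short steps, Python scripts to look and compute and a tool call to move; the robot and the scene stay as the last step left them, time stands still between calls to the robot, and variables do not carry over. Pictures are saved under pics/ and viewed, at most 10 in all, crops included, and the job is handed in when it is done.

Besides the shell and the picture viewer there is one more tool, called after "Request:" as a command line: name --pt "numbers of a row" for each row, then --argument value for the rest. servo_tool: Moves the arm, as the interface text tells. Its arguments: {"type":"object","properties":{"increments":{"type":"array","items":{"type":"array","items":{"type":"number"}}}},"required":["increments"]}

```bash
mkdir -p pics; cat > h.py <<'E'
import numpy as np, cv2
from bench import arm
from scipy.spatial.transform import Rotation as R
def cam(n):
    im=arm.get_image(n); return im
def P(im): 
    Rm=cv2.Rodrigues(np.array(im['rvec'],float))[0]; return Rm,np.array(im['tvec'],float).ravel()
def ray(im,px):
    K=np.array([[im['fx'],0,im['cx']],[0,im['fy'],im['cy']],[0,0,1.]])
    u=cv2.undistortPoints(np.array([[px]],float),K,np.array([im['k1'],0,0,0,0.]))[0,0]
    Rm,t=P(im); return -Rm.T@t, Rm.T@np.array([u[0],u[1],1.])
def onz(im,px,z):
    c,d=ray(im,px); return c+d*(z-c[2])/d[2]
def tri(a,pa,b,pb):
    c1,d1=ray(a,pa);c2,d2=ray(b,pb);d1=d1/np.linalg.norm(d1);d2=d2/np.linalg.norm(d2)
    s=np.linalg.lstsq(np.c_[d1,-d2],c2-c1,rcond=None)[0]
    A=c1+s[0]*d1;B=c2+s[1]*d2
    return (A+B)/2,np.linalg.norm(A-B)
def proj(im,p):
    K=np.array([[im['fx'],0,im['cx']],[0,im['fy'],im['cy']],[0,0,1.]])
    return cv2.projectPoints(np.array(p,float).reshape(-1,1,3),np.array(im['rvec'],float),np.array(im['tvec'],float),K,np.array([im['k1'],0,0,0,0.]))[0][:,0]
def save(im,n): cv2.imwrite('pics/'+n,im['color'][:,:,::-1])
E
python3 - <<'E'
from h import *
np.set_printoptions(precision=1,suppress=True)
ims={n:cam(n) for n in('side','top')}
for n in ims: save(ims[n],n+'0.png'); print(n,ray(ims[n],(320,240)),ims[n]['k1'])
for t in('blue_adapter','red_adapter','rotator','taper_sleeve'):
    s={}
    for n in ims:
        s[n]=arm.spot_point(n,t); print(t,n,s[n][:2],arm.look_for(n,t)[:2])
    if s['side'] and s['top']: print(tri(ims['side'],s['side'][0]['centre'],ims['top'],s['top'][0]['centre']))
st=arm.read_state();print(st)
E
```

```text
side (array([121.4, 638. , 691.5]), array([ 0.4, -0.6, -0.7])) 0.05010895333235637
top (array([ 403.6,   35.3, 1012. ]), array([ 0.1,  0. , -1. ])) -0.10460642451658696
blue_adapter side [{'centre': [245.1, 324.2], 'p': 0.92}] [{'box': [247.6, 318.1, 30.5, 35.2], 'p': 0.87}]
blue_adapter top [{'centre': [179.8, 254.8], 'p': 0.97}] [{'box': [181.8, 258.1, 26.7, 28.2], 'p': 0.96}]
(array([465.1, 265. ,  62.2]), np.float64(5.242080626762346))
red_adapter side [{'centre': [292.5, 297.6], 'p': 0.85}] [{'box': [292.9, 292.2, 29.8, 34.2], 'p': 0.97}]
red_adapter top [{'centre': [231.9, 272.9], 'p': 0.8}, {'centre': [440.9, 231.7], 'p': 0.57}] [{'box': [230.1, 271.2, 24.7, 24.8], 'p': 0.81}, {'box': [180.1, 254.9, 24.0, 28.9], 'p': 0.69}]
(array([437.8, 179.8,  57.7]), np.float64(3.192326888436501))
rotator side [{'centre': [351.2, 196.4], 'p': 0.83}] [{'box': [354.1, 187.0, 76.5, 58.2], 'p': 0.61}]
rotator top [{'centre': [443.7, 230.7], 'p': 0.67}] [{'box': [444.9, 229.8, 87.5, 79.3], 'p': 0.85}]
(array([ 522. , -172.5,   -2.5]), np.float64(3.4556845057577483))Traceback (most recent call last):
  File "<stdin>", line 8, in <module>
ValueError: it knows: blue_adapter, red_adapter, rotator
```

View pics/side0.png

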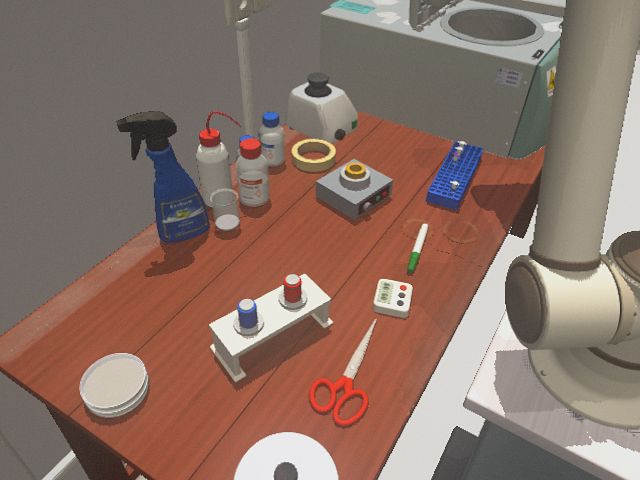

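View pics/top0.png

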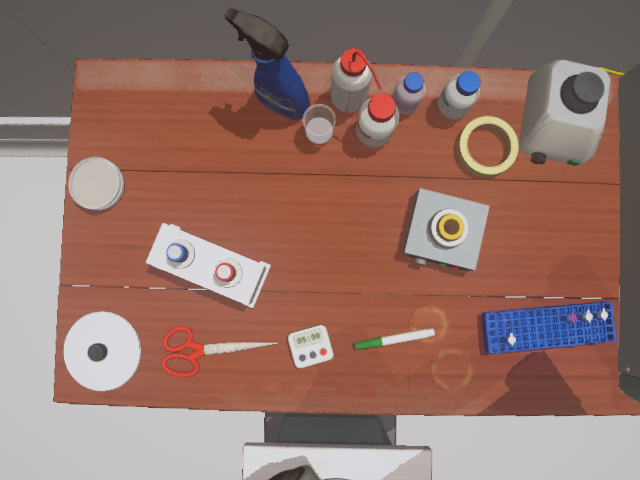

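The side view shows the rack with the blue head at (247,313) and the red at (292,290), and the rotator hub at (355,175). In the top view, blue is at (176,253), red at (226,272) and the brass ring at (452,227). I'll zoom in on these.

```bash
python3 - <<'E'
from h import *
np.set_printoptions(precision=1,suppress=True)
ims={n:cam(n) for n in('side','top')}
def crop(n,c,s=48,k=8):
    x,y=c; return cv2.resize(ims[n]['color'][y-s//2:y+s//2,x-s//2:x+s//2],None,fx=k,fy=k,interpolation=cv2.INTER_CUBIC)
m=np.vstack([np.hstack([crop('side',(247,316),48,6),crop('side',(355,178),48,6)]),np.hstack([crop('top',(178,254),48,6),crop('top',(450,228),48,6)])])
cv2.imwrite('pics/m.png',m[:,:,::-1])
for n in ims:
    im=ims[n]; hsv=cv2.cvtColor(im['color'],cv2.COLOR_RGB2HSV)
    def blob(lo,hi,c,r):
        k=cv2.inRange(hsv,np.array(lo),np.array(hi)); z=np.zeros_like(k);cv2.circle(z,c,r,255,-1);k&=z
        cs,_=cv2.findContours(k,cv2.RETR_EXTERNAL,cv2.CHAIN_APPROX_NONE);c=max(cs,key=cv2.contourArea)
        return cv2.boundingRect(c),cv2.fitEllipse(c)
    print(n,'brass',blob((15,120,90),(30,255,255),(355,175) if n=='side' else (452,227),22))
    print(n,'blue',blob((105,80,40),(130,255,255),(247,316) if n=='side' else (178,254),22))
    # predicted projections
    for p in [(465,265,60),(465,265,106),(522,-172,76),(522,-172,64)]: print(p,proj(im,p))
st=arm.read_state();print(st['joints'],R.from_quat(st['ee_rot']).as_matrix(),st['position'],st['clock'])
E
```

```text
side brass ((346, 163, 19, 16), ((354.982177734375, 170.25985717773438), (15.19646167755127, 19.33799171447754), 92.67829132080078))
side blue ((239, 314, 16, 11), ((246.16233825683594, 319.0883483886719), (9.57760238647461, 15.015727043151855), 100.79814910888672))
(465, 265, 60) [[247.  325.4]]
(465, 265, 106) [[244.8 305.4]]
(522, -172, 76) [[354.2 166.4]]
(522, -172, 64) [[353.8 171.2]]
top brass ((438, 214, 26, 26), ((450.2399597167969, 226.77427673339844), (24.277450561523438, 24.94140625), 139.31370544433594))
top blue ((167, 244, 17, 17), ((174.54470825195312, 251.82431030273438), (15.966742515563965, 16.24268341064453), 66.80160522460938))
(465, 265, 60) [[179.3 253.6]]
(465, 265, 106) [[172.3 251.4]]
(522, -172, 76) [[453.  224.3]]
(522, -172, 64) [[451.4 225.2]]
[-0.9  0.4  0.  -0.  -1.2 -0.3] [[-0.9 -0.4  0. ]
 [-0.4  0.9 -0. ]
 [-0.  -0.  -1. ]] [ 233.5 -579.7  231.3] 0.8
```

View pics/m.png

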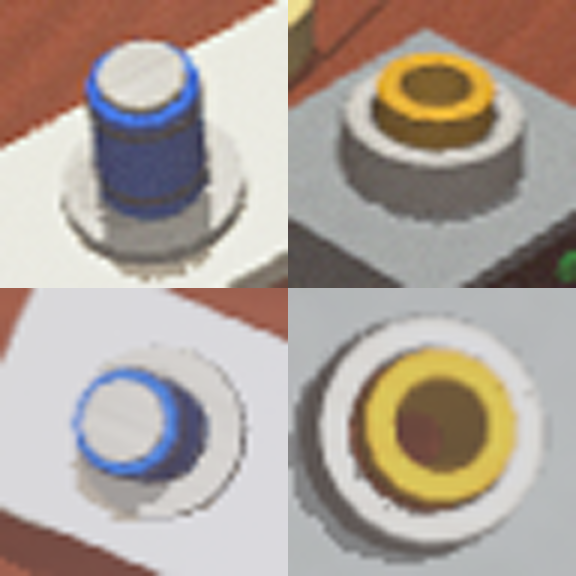

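The crops show the blue head's top centred at about (246.8,305.6) in side and (174.6,251.9) in top. The brass rim is centred at (355.1,168.2) in side and (450.9,226.4) in top, standing proud and empty.

```bash
python3 - <<'E'
from h import *
np.set_printoptions(precision=3,suppress=True)
s,t=cam('side'),cam('top')
print('headtop',tri(s,(246.75,305.6),t,(174.6,251.9)), onz(s,(246.75,305.6),106),onz(t,(174.6,251.9),106))
print('rim',tri(s,(355.1,168.2),t,(450.9,226.4)),onz(s,(355.1,168.2),75),onz(t,(450.9,226.4),75))
print('hub top', onz(t,(449.5,227.1),64))
st=arm.read_state(); M=R.from_quat(st['ee_rot']).as_matrix(); p=np.array(st['position']); print(M,p)
# rack long edges in top view: axis at z=60
a=onz(t,(177,228),60); b=onz(t,(268,265),60); print('rack edge',a,b,np.degrees(np.arctan2(*(a-b)[[1,0]])))
E
```

```text
headtop (array([464.345, 261.979, 102.989]), np.float64(0.5652200540818446)) [462.322 263.797 106.   ] [464.387 261.38  106.   ]
rim (array([ 518.493, -169.115,   74.437]), np.float64(0.5865877559280017)) [ 517.863 -168.498   75.   ] [ 518.689 -168.867   75.   ]
hub top [ 518.842 -168.989   64.   ]
[[-0.928 -0.373  0.   ]
 [-0.373  0.928  0.   ]
 [-0.    -0.    -1.   ]] [ 233.435 -579.739  231.33 ]
rack edge [506.294 270.831  60.   ] [450.508 121.23   60.   ] 69.54959890268167
```

Request:
servo_tool --pt "0.8 -0.358 0.309 0 0 0 -48" --pt "0.8 -0.358 0.309 0 0 0 -48" --pt "0.8 -0.358 0.309 0 0 0 -48" --pt "0.8 -0.358 0.309 0 0 0 -48" --pt "0.8 -0.358 0.309 0 0 0 -48" --pt "0.8 -0.358 0.309 0 0 0 -48" --pt "0.8 -0.358 0.309 0 0 0 -48" --pt "0.8 -0.358 0.309 0 0 0 -48" --pt "0.8 -0.528 0.695 0.03 0 0 -48" --pt "0.8 -0.528 0.695 0.03 0 0 -48" --pt "0.8 -0.528 0.695 0.03 0 0 -48" --pt "0.8 -0.528 0.695 0.03 0 0 -48"

```text
clock: 2.4
position: [458.0, 92.0, 214.0]
ee_rot: [-0.573, 0.819, -0.0, 0.001]
contact_force: [1.6, -0.3, 0.7]
gripper_width: 68.6
grasp_force: 0.0
```

```bash
cat > go.py <<'E'
import sys
from h import *
np.set_printoptions(precision=4,suppress=True)
st=arm.read_state(); M=R.from_quat(st['ee_rot']).as_matrix(); p=np.array(st['position'])
t=np.array([float(v) for v in sys.argv[1:4]])
print('t',st['clock'],'p',p,'d_tool m',M.T@(t-p)/1000,'y ang',np.degrees(np.arctan2(M[1,1],M[0,1])),'tilt',M[:,2],'F',st['contact_force'],'w',st['gripper_width'],st['grasp_force'])
E
python3 go.py 464 262 140
```

```text
t 2.4 p [457.997   91.9602 213.9825] d_tool m [-0.1617  0.0527  0.0741] y ang 159.9533746347034 tilt [ 0.0013  0.0005 -1.    ] F [ 1.5615 -0.3449  0.7406] w 68.58365587390713 0.0
```

Request:
servo_tool --pt "0.8 -0.162 0.053 0.02 0 0 0" --pt "0.8 -0.162 0.053 0.05 0 0 0" --pt "0.8 -0.162 0.053 0.074 0 0 0" --pt "0.8 -0.162 0.053 0.074 0 0 0" --pt "0.8 -0.162 0.053 0.074 0 0 0" --pt "0.8 -0.162 0.053 0.074 0 0 0"

```text
clock: 3.15
position: [464.5, 259.6, 140.9]
ee_rot: [-0.573, 0.82, 0.0, 0.001]
contact_force: [-0.1, 0.0, -0.6]
gripper_width: 68.6
grasp_force: 0.0
```

```bash
python3 go.py 464 262 75; python3 - <<'E'
from h import *
s,t=cam('side'),cam('top')
c=lambda im,x,y:cv2.resize(im['color'][y-50:y+30,x-40:x+40],None,fx=5,fy=5,interpolation=cv2.INTER_CUBIC)
cv2.imwrite('pics/h1.png',np.hstack([c(s,247,305),c(t,177,265)])[:,:,::-1])
E
```

```text
t 3.15 p [464.5179 259.6267 140.8909] d_tool m [-0.0019  0.0014  0.0659] y ang 159.87197769870878 tilt [ 0.0017  0.0014 -1.    ] F [-0.1192  0.043  -0.5911] w 68.57535081127078 0.0
```

View pics/h1.png

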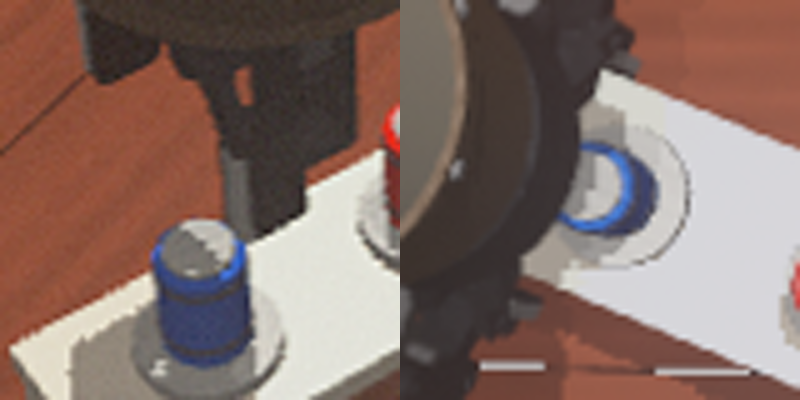

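The side crop shows one finger tip near full-image (258,300), beyond the blue head at (247,305). I'll check that against its predicted position.

```bash
python3 - <<'E'
from h import *
s=cam('side')
st=arm.read_state(); M=R.from_quat(st['ee_rot']).as_matrix(); p=np.array(st['position'])
for w in(-36,0,36): 
    q=proj(s,p+M@[0,w,-8])[0]; print(w,q,(q-[207,255])*5)
E
```

```text
-36 [231.84438363 268.36488437] [124.22191816  66.82442183]
0 [245.21745512 283.02212579] [191.08727558 140.11062897]
36 [259.37162427 298.55461267] [261.85812133 217.77306333]
```

The prediction agrees with the picture: (262,218) against about (265,235), so the alignment is fine. Descending.

Request:
servo_tool --pt "0.8 -0.001 0.001 0.02 0 0 0" --pt "0.8 -0.001 0.001 0.04 0 0 0" --pt "0.8 -0.001 0.001 0.055 0 0 0" --pt "0.8 -0.001 0.001 0.065 0 0 0" --pt "0.8 -0.001 0.001 0.065 0 0 0" --pt "0.8 -0.001 0.001 0.065 0 0 0"

```text
clock: 4.05
position: [463.8, 261.8, 75.1]
ee_rot: [-0.573, 0.819, 0.0, 0.001]
contact_force: [0.4, 0.1, 0.6]
gripper_width: 68.1
grasp_force: 0.0
```

```bash
python3 go.py 464 262 75
```

```text
t 4.05 p [463.7554 261.8439  75.1333] d_tool m [-0.0002 -0.0002  0.0001] y ang 159.94252622367654 tilt [ 0.001   0.0008 -1.    ] F [0.3515 0.1454 0.6106] w 68.12422205172946 0.0
```

Close, then lift straight up.

Request:
servo_tool --pt "0.5 0 0 0 0 0 0" --pt "0.2 0 0 0 0 0 0" --pt "0 0 0 0 0 0 0" --pt "0 0 0 0 0 0 0" --pt "0 0 0 0 0 0 0" --pt "0 0 0 0 0 0 0" --pt "0 0 0 -0.01 0 0 0" --pt "0 0 0 -0.03 0 0 0" --pt "0 0 0 -0.06 0 0 0" --pt "0 0 0 -0.1 0 0 0" --pt "0 0 0 -0.1 0 0 0" --pt "0 0 0 -0.1 0 0 0"

```text
clock: 5.55
position: [462.3, 260.9, 173.5]
ee_rot: [-0.573, 0.82, 0.0, -0.001]
contact_force: [-0.3, 0.8, -3.1]
gripper_width: 26.1
grasp_force: 59.3
```

```bash
python3 go.py 518.5 -169 145;python3 - <<'E'
from h import *
s,t=cam('side'),cam('top')
c=lambda im,x,y:cv2.resize(im['color'][y-60:y+60,x-60:x+60],None,fx=3.3,fy=3.3,interpolation=cv2.INTER_CUBIC)
cv2.imwrite('pics/g1.png',np.hstack([c(s,247,275),c(t,187,255)])[:,:,::-1])
E
```

```text
t 5.55 p [462.2647 260.8633 173.5175] d_tool m [ 0.3843 -0.2006  0.0288] y ang 159.8951096680865 tilt [-0.0024 -0.0009 -1.    ] F [-0.3491  0.8028 -3.0608] w 26.092769070730675 59.251443380489945
```

View pics/g1.png

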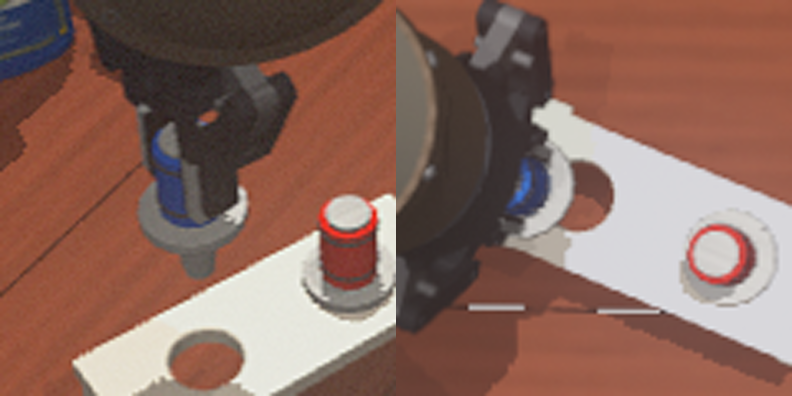

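The adapter is held and lifted, with the hole empty and the red adapter untouched. In the side picture the flange centre is near (245.5,280) and the shank tip near (247,297). I'll check those for offset and tilt in the grasp.

```bash
python3 - <<'E'
from h import *
np.set_printoptions(precision=1,suppress=True)
s,t=cam('side'),cam('top')
st=arm.read_state(); p=np.array(st['position']);print(p)
for n,dz in(('tip',-15-34),('flange top',-9),('head top',31)):
    q=p+[0,0,dz]
    a=proj(s,q)[0];b=proj(t,q)[0]; print(n,a,(a-[187,215])*3.3,b,(b-[127,195])*3.3+[396,0])
# outline points of flange top
th=np.linspace(0,2*np.pi,9)[:-1]
print((proj(s,np.c_[23*np.cos(th)+p[0],23*np.sin(th)+p[1],0*th+p[2]-9])-[187,215])*3.3)
print((proj(t,np.c_[23*np.cos(th)+p[0],23*np.sin(th)+p[1],0*th+p[2]-9])-[127,195])*3.3+[396,0])
E
```

```text
[462.7 260.9 173.2]
tip [246.9 295.9] [197.5 266.9] [171.9 252.1] [544.2 188.6]
flange top [244.8 276.5] [190.7 203. ] [165.  250.1] [521.4 181.9]
head top [242.5 255.7] [183.2 134.4] [157.5 247.9] [496.5 174.5]
[[147.4 181.7]
 [135.4 211.6]
 [156.1 237.4]
 [197.8 243.1]
 [235.  224.9]
 [245.2 194.6]
 [223.8 170. ]
 [183.8 164.8]]
[[524.  129.3]
 [486.6 143.7]
 [469.5 180.4]
 [482.8 218.1]
 [518.9 234.6]
 [556.5 220.2]
 [573.6 183.3]
 [560.1 145.7]]
```

Request:
servo_tool --pt "0 0.02 -0.01 0 0 0 0" --pt "0 0.055 -0.029 0 0 0 0" --pt "0 0.1 -0.052 0 0 0 0" --pt "0 0.145 -0.076 0 0 0 0" --pt "0 0.19 -0.099 0 0 0 0" --pt "0 0.235 -0.122 0 0 0 0" --pt "0 0.28 -0.146 0 0 0 0" --pt "0 0.325 -0.17 0 0 0 0" --pt "0 0.36 -0.188 0 0 0 0" --pt "0 0.385 -0.201 0.015 0 0 0" --pt "0 0.385 -0.201 0.025 0 0 0" --pt "0 0.385 -0.201 0.025 0 0 0"

```text
clock: 7.25
position: [518.6, -169.2, 148.3]
ee_rot: [-0.573, 0.82, 0.001, -0.001]
contact_force: [0.4, 1.3, -2.8]
gripper_width: 26.1
grasp_force: 59.3
```

Request:
servo_tool --pt "0 0 0 0 0 0 0" --pt "0 0 0 0 0 0 0" --pt "0 0 0 0 0 0 0"

```text
clock: 7.62
position: [520.3, -168.6, 150.1]
ee_rot: [-0.574, 0.819, -0.0, 0.0]
contact_force: [-0.2, -0.3, -2.0]
gripper_width: 26.4
grasp_force: 59.3
```

```bash
python3 go.py 518.5 -169 130;python3 - <<'E'
from h import *
np.set_printoptions(precision=1,suppress=True)
s,t=cam('side'),cam('top')
p=np.array(arm.read_state()['position'])
c=lambda im,x,y:cv2.resize(im['color'][y-40:y+40,x-40:x+40],None,fx=5,fy=5,interpolation=cv2.INTER_CUBIC)
cv2.imwrite('pics/r1.png',np.hstack([c(s,355,155),c(t,460,225)])[:,:,::-1])
for dz in(-49,-9): 
    a=proj(s,p+[0,0,dz])[0];b=proj(t,p+[0,0,dz])[0];print(dz,(a-[315,115])*5,(b-[420,185])*5+[400,0])
a=proj(s,[518.5,-169,75])[0];print('rim',(a-[315,115])*5)
E
```

```text
t 7.625 p [ 520.2793 -168.5806  150.0756] d_tool m [0.001  0.0015 0.0201] y ang 159.99199157140694 tilt [ 0.0009 -0.0001 -1.    ] F [-0.1946 -0.2708 -1.9775] w 26.36050569180563 59.34250677935779
-49 [200.  210.8] [572.3 192.6]
-9 [206.6 125.1] [602.2 176.3]
rim [199.7 264.9]
```

View pics/r1.png

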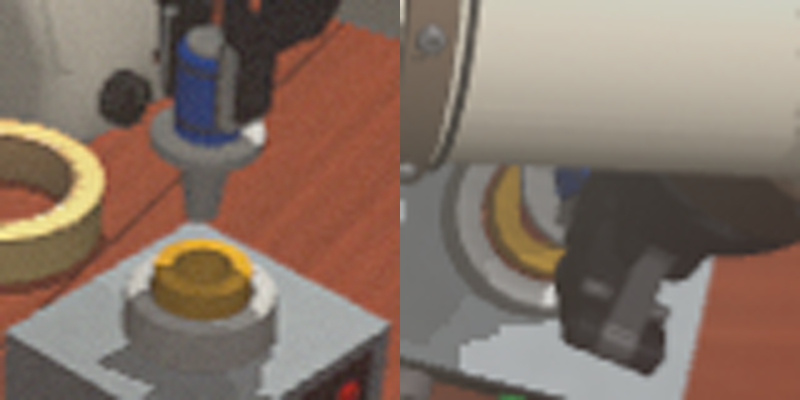

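The side picture shows the tip at crop (202,218) directly above the rim centre (203,265). I'll correct 1.5 mm and lower into the bore.

Request:
servo_tool --pt "0 0.001 0.0015 0.01 0 0 0" --pt "0 0.001 0.0015 0.02 0 0 0" --pt "0 0.001 0.0015 0.03 0 0 0" --pt "0 0.001 0.0015 0.04 0 0 0" --pt "0 0.001 0.0015 0.046 0 0 0" --pt "0 0.001 0.0015 0.05 0 0 0" --pt "0 0.001 0.0015 0.05 0 0 0" --pt "0 0.001 0.0015 0.05 0 0 0"

```text
clock: 8.72
position: [518.6, -169.6, 99.9]
ee_rot: [-0.573, 0.819, -0.0, 0.0]
contact_force: [-1.1, 0.1, -2.7]
gripper_width: 26.1
grasp_force: 59.4
```

```bash
python3 go.py 518.5 -169 91
```

```text
t 8.725 p [ 518.5588 -169.5637   99.9085] d_tool m [-0.0005  0.0003  0.0089] y ang 159.93820004300764 tilt [ 0.0008 -0.0001 -1.    ] F [-1.0924  0.1266 -2.696 ] w 26.07174218273162 59.35806093737483
```

Request:
servo_tool --pt "0 0 0 0.002 0 0 0" --pt "0 0 0 0.004 0 0 0" --pt "0 0 0 0.006 0 0 0" --pt "0 0 0 0.007 0 0 0" --pt "0 0 0 0.007 0 0 0"

```text
clock: 9.35
position: [518.5, -169.6, 92.5]
ee_rot: [-0.573, 0.819, -0.0, 0.0]
contact_force: [0.1, 0.5, -2.5]
gripper_width: 26.1
grasp_force: 59.3
```

```bash
python3 go.py 518.5 -169 91
```

```text
t 9.35 p [ 518.4708 -169.5823   92.5492] d_tool m [-0.0006  0.0002  0.0015] y ang 159.93524518900165 tilt [ 0.0003 -0.0001 -1.    ] F [ 0.0886  0.4639 -2.4847] w 26.14468964719635 59.32377889752388
```

Request:
servo_tool --pt "0 0 0 0.001 0 0 0" --pt "0 0 0 0.0015 0 0 0" --pt "0 0 0 0.0015 0 0 0"

```text
clock: 9.72
position: [518.6, -169.7, 91.3]
ee_rot: [-0.573, 0.819, -0.0, 0.0]
contact_force: [0.2, -1.2, -1.1]
gripper_width: 26.3
grasp_force: 59.4
```

Request:
servo_tool --pt "0.5 0 0 0 0 0 0" --pt "0.7 0 0 0 0 0 0" --pt "0.7 0 0 0 0 0 0" --pt "0.7 0 0 0 0 0 0" --pt "0.7 0 0 -0.02 0 0 0" --pt "0.7 0 0 -0.05 0 0 0" --pt "0.7 0 0 -0.08 0 0 0" --pt "0.3 0 0 -0.08 0 0 0" --pt "0 0 0 -0.08 0 0 0" --pt "0 0 0 -0.08 0 0 0" --pt "0 0 0 -0.08 0 0 0"

```text
clock: 11.1
position: [517.9, -169.5, 170.2]
ee_rot: [-0.573, 0.82, 0.001, -0.001]
contact_force: [-0.1, -0.5, -0.3]
gripper_width: 0.2
grasp_force: 0.0
```

```bash
python3 go.py 518.5 -169 122;python3 - <<'E'
from h import *
np.set_printoptions(precision=1,suppress=True)
s,t=cam('side'),cam('top')
c=lambda im,x,y:cv2.resize(im['color'][y-40:y+40,x-40:x+40],None,fx=5,fy=5,interpolation=cv2.INTER_CUBIC)
cv2.imwrite('pics/r2.png',np.hstack([c(s,355,155),c(t,460,225)])[:,:,::-1])
for z in(121,81,75): print(z,(proj(s,[518.5,-169,z])[0]-[315,115])*5)
E
```

```text
t 11.1 p [ 517.8826 -169.4901  170.2093] d_tool m [-0.0007 -0.0005  0.0482] y ang 159.9294442693752 tilt [-0.0018  0.0001 -1.    ] F [-0.1    -0.4893 -0.2578] w 0.23741119815166054 0.0
121 [207.2 169.2]
81 [200.7 252.8]
75 [199.7 264.9]
```

View pics/r2.png

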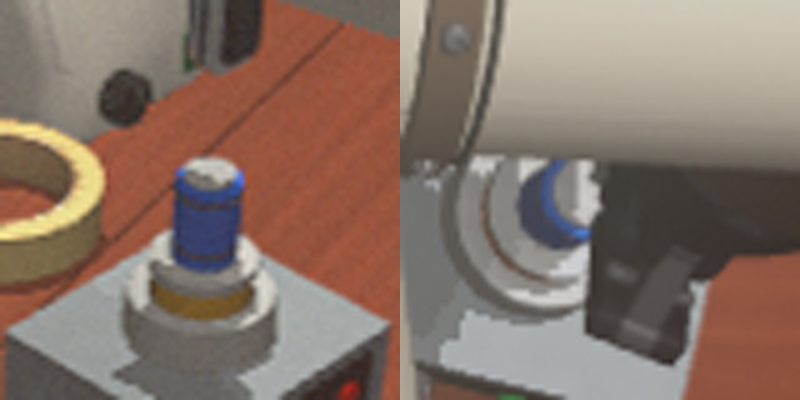

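The adapter stands upright, with its flange seated on the proud brass rim at crop (203,290) and its head top at (209,173). Next I press with the shut fingers.

Request:
servo_tool --pt "0 -0.0005 -0.0005 0.02 0 0 0" --pt "0 -0.0005 -0.0005 0.035 0 0 0" --pt "0 -0.0005 -0.0005 0.043 0 0 0" --pt "0 -0.0005 -0.0005 0.046 0 0 0" --pt "0 -0.0005 -0.0005 0.048 0 0 0" --pt "0 -0.0005 -0.0005 0.05 0 0 0" --pt "0 -0.0005 -0.0005 0.051 0 0 0" --pt "0 -0.0005 -0.0005 0.052 0 0 0"

```text
clock: 12.2
position: [519.5, -169.4, 121.1]
ee_rot: [-0.573, 0.819, -0.001, 0.0]
contact_force: [-3.3, 2.4, 11.3]
gripper_width: -0.2
grasp_force: 5.3
```

Request:
servo_tool --pt "0 0 0 0.001 0 0 0" --pt "0 0 0 0.002 0 0 0" --pt "0 0 0 0.003 0 0 0" --pt "0 0 0 0.004 0 0 0" --pt "0 0 0 0.005 0 0 0" --pt "0 0 0 0.006 0 0 0" --pt "0 0 0 0.007 0 0 0" --pt "0 0 0 0.008 0 0 0"

```text
clock: 13.2
position: [519.4, -169.4, 113.4]
ee_rot: [-0.573, 0.819, -0.001, 0.001]
contact_force: [-3.1, 2.5, 11.9]
gripper_width: -0.0
grasp_force: 5.3
```

Sinking at about 12 N; continue to the stop.

Request:
servo_tool --pt "0 0 0 0.001 0 0 0" --pt "0 0 0 0.002 0 0 0" --pt "0 0 0 0.003 0 0 0" --pt "0 0 0 0.004 0 0 0" --pt "0 0 0 0.004 0 0 0"

```text
clock: 13.82
position: [519.5, -169.4, 110.0]
ee_rot: [-0.574, 0.819, -0.001, 0.001]
contact_force: [-4.6, 3.1, 13.5]
gripper_width: 0.1
grasp_force: 6.8
```

Request:
servo_tool --pt "0 0 0 0.001 0 0 0" --pt "0 0 0 0.002 0 0 0" --pt "0 0 0 0.002 0 0 0"

```text
clock: 14.2
position: [519.7, -169.5, 109.9]
ee_rot: [-0.574, 0.819, -0.002, 0.001]
contact_force: [-7.6, 4.4, 23.6]
gripper_width: -0.2
grasp_force: 11.5
```

The tool stopped at z=110, which is 64+46, while the force rose, so it is home. I'll add one last firm press and then retreat.

Request:
servo_tool --pt "0 0 0 0.002 0 0 0" --pt "0 0 0 0.002 0 0 0"

```text
clock: 14.45
position: [519.9, -169.6, 109.8]
ee_rot: [-0.574, 0.819, -0.002, 0.001]
contact_force: [-10.7, 6.0, 32.1]
gripper_width: 0.2
grasp_force: 16.2
```

Request:
servo_tool --pt "0 0 0 -0.003 0 0 0" --pt "0 0 0 -0.006 0 0 0" --pt "0 0 0 -0.03 0 0 0" --pt "0 0 0 -0.08 0 0 0" --pt "0 0.0 0 -0.13 0 0 0" --pt "0 -0.06 0.02 -0.13 0 0 0" --pt "0 -0.11 0.04 -0.13 0 0 0" --pt "0 -0.15 0.05 -0.13 0 0 0" --pt "0 -0.15 0.05 -0.13 0 0 0" --pt "0 -0.15 0.05 -0.13 0 0 0"

```text
clock: 15.7
position: [523.3, -11.2, 232.7]
ee_rot: [-0.573, 0.819, 0.0, -0.0]
contact_force: [0.4, -0.4, -0.4]
gripper_width: -0.2
grasp_force: 0.0
```

```bash
python3 go.py 518.5 -169 122;python3 - <<'E'
from h import *
np.set_printoptions(precision=1,suppress=True)
s,t=cam('side'),cam('top')
c=lambda im,x,y:cv2.resize(im['color'][y-40:y+40,x-40:x+40],None,fx=5,fy=5,interpolation=cv2.INTER_CUBIC)
cv2.imwrite('pics/r3.png',np.hstack([c(s,355,155),c(t,460,225)])[:,:,::-1])
for z in(110,70,64): print(z,(proj(s,[518.5,-169,z])[0]-[315,115])*5)
E
```

```text
t 15.7 p [523.3071 -11.219  232.727 ] d_tool m [ 0.1498 -0.0496  0.1108] y ang 159.95170432044173 tilt [-0.0006 -0.0002 -1.    ] F [ 0.4134 -0.433  -0.3861] w -0.24204044775998315 0.0
110 [205.4 192.6]
70 [198.9 275. ]
64 [198. 287.]
```

View pics/r3.png

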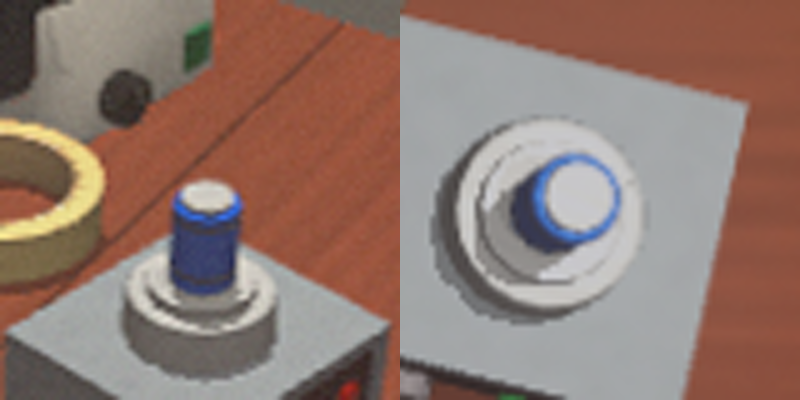

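The brass no longer shows, the flange lies flush on the hub, the head is upright at crop (207,197), and the arm is clear.

```bash
python3 -c "
from bench import arm
print(arm.job_done())"
```

```text
the job is handed in; nothing more can be done
None
```

The blue adapter is seated in the rotator with its flange flush on the hub, the red adapter is still in the rack, the arm is clear, and the job was handed in at about 16 s.

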